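# Put the electricity kit back in its fitted teak blocks

## Task

The lesson is over: put the electricity kit back in its felt-lined teak blocks, the slide rheostat in the long pocket, the copper coil over the dowel, the lamp holder in the round pocket and the rocker switch in the short rectangular pocket, each upright and fully down on the felt. Set every piece down rather than dropping it, let go of it, and leave the battery and the compass as they stand.

Things in the scene. Friction and masses are not known exactly. Their poses are not given: they have to be found in the camera images.
- rheostat: Loose slide rheostat, 0.4 kg, 130 mm long (x), 48 wide (y): level wire-wound ceramic tube, 36 mm diameter, axis 34 mm above the underside, between dark steel end frames; above it a brass rod (axis 62 mm up) and a fixed brass slider with black knob (top 80 mm up, at x = +30 mm). Origin: centre of the underside; z up. Grip it across the middle of the tube, closing along y.
- coil: Loose copper coil spool, about 0.28 kg, standing on end: 61 mm in diameter, 40 mm high, bright copper turns between black cheeks, open round bore 30 mm in diameter right through. Origin: centre of its underside, on the bore axis; z up along the bore.
- lamp: Loose lamp holder, about 0.1 kg: round white porcelain base 60 mm in diameter and 24 mm high (upper 4 mm bevelled in to 52 mm), on it a brass screw socket 19 mm in diameter and a small glass bulb, top 60 mm up; two red terminals on the base at x = +20 and -20 mm (tops 37 mm up). Origin: centre of its underside; z up.
- switch: Loose rocker switch, about 0.11 kg: brown bakelite base 72 mm (its x) by 46 mm (its y) by 24 mm high, black rocker in the middle of its top (36 mm up) and a red terminal at x = +27 and -27 mm (tops 38 mm up). Origin: centre of its underside; z up.
- rheostat_tray: Fixed teak block 162 mm (its x) by 80 mm (its y) by 14 mm high with a long green-felted rectangular pocket 146 by 64 mm, 8 mm deep (pocket floor 6 mm above the block's underside), along its x: the rheostat's place. Origin: centre of its underside, on the work surface; z up.
- coil_stand: Fixed teak block 84 by 84 by 14 mm with a round green felt on top and an upright pale wooden dowel in its middle, 16 mm in diameter, its tip 54 mm above the block's underside: the coil's place, the dowel through its bore and the coil resting on the block (14 mm up). Origin: centre of the underside, on the dowel's axis; z up.
- lamp_tray: Fixed square teak block 96 by 96 by 14 mm with a round green-felted pocket 76 mm in diameter, 8 mm deep (floor 6 mm above the block's underside): the lamp holder's place. Origin: centre of its underside; z up.
- switch_tray: Fixed teak block 108 mm (its x) by 82 mm (its y) by 14 mm high with a short green-felted rectangular pocket 88 by 62 mm, 8 mm deep (floor 6 mm above the block's underside): the switch's place. Origin: centre of its underside; z up.
- battery: Bystander: loose flat battery standing upright, blue with a yellow band, 62 mm (its x) by 22 mm (its y) by 65 mm high, black top with two brass strips. Origin: centre of its underside. Leave it alone.
- compass: Bystander: loose pocket compass lying flat, brass case 50 mm in diameter and 14 mm high, white dial with a red and blue needle. Origin: centre of its underside. Leave it alone.

How it is judged (in metres and radians):
At the end, for the whole second after the job is handed in: Each instrument is upright (within 0.08 rad) and at rest in its own block: its centre within 12 mm of the block's centre and its underside within 3 mm of the pocket floor (of the block's top for the coil), all let go (horizontal distance between rheostat and rheostat_tray below 0.012 m and z of rheostat in the frame of rheostat_tray below 0.009 m and angle between each of rheostat, coil, lamp, switch's own z axis and vertical below 0.08 rad and linear speed of each of rheostat, coil, lamp, switch below 0.02 m/s and angular speed of each of rheostat, coil, lamp, switch below 0.2 rad/s and horizontal distance between coil and coil_stand below 0.012 m and z of coil in the frame of coil_stand below 0.017 m and horizontal distance between lamp and lamp_tray below 0.012 m and z of lamp in the frame of lamp_tray below 0.009 m and horizontal distance between switch and switch_tray below 0.012 m and z of switch in the frame of switch_tray below 0.009 m); the robot touches nothing.
It fails at once if a piece of the kit is dropped or knocked flying: it moves at over 0.6 m/s (a fall of some 18 mm) with no finger on it ((contact force between the fingers and rheostat below 0.05 N and linear speed of rheostat above 0.6 m/s) or (contact force between the fingers and coil below 0.05 N and linear speed of coil above 0.6 m/s) or (contact force between the fingers and lamp below 0.05 N and linear speed of lamp above 0.6 m/s) or (contact force between the fingers and switch below 0.05 N and linear speed of switch above 0.6 m/s)).
It fails at once if the flat battery is shoved (over 15 mm) or tipped (over 0.3 rad) (distance of battery from where it was at the start of the episode above 0.015 m or angle between battery's own z axis and vertical above 0.3 rad).
It fails at once if the compass is shoved (over 15 mm) or tipped (over 0.3 rad) (distance of compass from where it was at the start of the episode above 0.015 m or angle between compass's own z axis and vertical above 0.3 rad).
It also fails if it takes over 112 s, if anything falls off the work surface, if the arm or the gripper's body presses on something with over 40 N, if the wrist force passes 120 N, or if a joint passes its speed limit or range.

## Robot

A 6-joint arm with a two-finger parallel gripper is mounted at the origin on the work surface. World frame = base frame: x ahead of the robot, y to its left, z up, the work surface at z = 0. Lengths are in mm, angles in degrees, forces in N, time in s.
With the tool pointing down it reaches from about 300 to 850 mm from the base axis. Payload 4.2 kg.
Tool frame: the origin (TCP) lies midway between the tips of the shut fingers; the grasp point (between the pads) lies 19 mm behind it; z points along the fingers, y is the line along which they close (so a half turn about z gives the same grasp; the last joint's range is limited). The gripper opens to 91 mm and grips with 3 to 60 N. Pads are 32 mm wide; open, the fingers measure 118 mm over their backs; the gripper's body (76 mm by 178 mm) begins 60 mm behind the grasp point.
Start: joints at [-66.635, 18.312, 89.639, -0, 72.044, -1.146], TCP at [238.556, -523.198, 193.776] pointing down, gripper open.
Joint ranges: [-177.97, 177.97], [-48.28, 115.42], [12.27, 149.76], [-77.06, 257.06], [2.81, 150.46], [-146.56, 146.56]. Speed limits (degrees/s): [147.25, 147.25, 180, 180, 180, 180].

## Interface

Orientations are given as [roll, pitch, yaw] about the fixed x, y, z axes, in that order (R = Rz(yaw) Ry(pitch) Rx(roll)).
In Python, from workcell import env gives the robot as it stands.
- The arm moves only by the shell command python3 -m jog 'ROWS' [FORCE]. ROWS is a JSON object of lists of equal length, an entry for each row: "jaw": the finger opening in mm, from 0 to 91.2; "slide": the shift along the tool's x, y, z in units of 30 mm (1.0 is 30 mm), a list of three; "spin": the turn about the tool's z in units of 8 degrees (1.0 is 8 degrees). In form: {"jaw": [jaw, ...], "slide": [[dx, dy, dz], ...], "spin": [spin, ...]}. A call has 1 to 10 rows; each row shifts and turns the commanded pose from where the row before left it, along the tool's axes as they then stand; what a row does not reach is not made up. A row lasts 1/10 s, in which the tool goes at most 50 mm and 8.59 degrees, less where a joint would pass 70% of its speed; a pose out of reach is approached as far as the arm can. A call is refused whole if a number of a shift passes 1 or a number of a turn 1, either way. A call with a gripper value outside its range is refused whole. The fingers move at their own pace and stop on an object; FORCE is the grip in N (left out, the last holds). Time passes only in rows, so rows that do not move let the fingers close. It gives the time, the measured TCP pose, the force, the opening and the grip force at its end, in the units of the state.
- env.state(): the state, without advancing time (a new reading comes with each control period).
- env.grab_frame(name): name is "side" or "top" or "wrist"; returns the picture (400x640x3 uint8, red, green, blue); there is no depth.
- env.camera_model(name): a dict with "fx", "fy", "cx", "cy" (pixels), "camera_from_world" (4x4, takes a point from world to camera coordinates). Camera axes: x right, y up, looking along -z (the intrinsics and any distortion apply to the point x, -y, -z); pixel columns grow to the right and rows downward; lengths in mm; the calibration is good to about 2 mm. A picture is of the moment at which its call begins: read the wrist's pose just before it. camera_model takes no time and is no camera call; for the wrist camera it gives the pose at the moment of the call.
- env.job_done(): hands the job in; it is judged then, once.
The state is a dict: "time_s": time; "qpos": joint angles; "qvel": joint speeds; "effort": joint torques, N m; "ee_pos": TCP position; "ee_rot": TCP orientation; "force": force on the tool from outside, world axes, zero at the start; "torque": the same for the moment, N m; "gripper_width": finger opening in mm; "gripper_force": force on a finger pad.
Only numpy, scipy, OpenCV 4.12 (cv2) and the standard library are available. Lean on these libraries where they do the work, as an engineer would, in place of code of your own. Each camera call takes 0.05 s, during which the arm holds its last target. There are 200 camera calls.

## Working session

There is one attempt and no reset: what is moved stays moved. The work goes in short steps, Python scripts to look and compute and a shell command to move; the robot and the scene stay as the last step left them, time stands still between calls to the robot, and variables do not carry over. Pictures are saved under pics/ and viewed, at most 14 in all, crops included, and the job is handed in when it is done.

```bash
mkdir -p pics; ls; python3 - <<'E'
from workcell import env
import cv2
for n in("top","side"):
    cv2.imwrite(f"pics/{n}0.png",env.grab_frame(n)[:,:,::-1]); print(n,env.camera_model(n))
print(env.state())
E
```

```text
pics
top {'fx': 360.95977152536307, 'fy': 360.95977152536307, 'cx': 320.0910466384945, 'cy': 194.5132335170454, 'camera_from_world': array([[ 8.00951990e-03, -9.99884652e-01, -1.29046568e-02,
         7.10593100e+01],
       [ 9.94555923e-01,  6.62468027e-03,  1.03993415e-01,
        -5.54264656e+02],
       [-1.03895930e-01, -1.36673402e-02,  9.94494263e-01,
        -1.03406846e+03],
       [ 0.00000000e+00,  0.00000000e+00,  0.00000000e+00,
         1.00000000e+00]])}
side {'fx': 427.3658161226113, 'fy': 427.3658161226113, 'cx': 322.3969706454138, 'cy': 196.95545479524367, 'camera_from_world': array([[-8.44146969e-01, -5.36004506e-01, -1.07267533e-02,
         4.91065598e+02],
       [ 3.30999974e-01, -5.36818620e-01,  7.76057206e-01,
        -1.79162169e+02],
       [-4.21728480e-01,  6.51555783e-01,  6.30571289e-01,
        -8.61843653e+02],
       [ 0.00000000e+00,  0.00000000e+00,  0.00000000e+00,
         1.00000000e+00]])}
{'time_s': 0.1, 'qpos': array([-6.66335221e+01,  1.83500029e+01,  8.96990513e+01,  4.11901298e-04,
        7.20437997e+01, -1.14706992e+00]), 'qvel': array([-0.04632046, -0.00307436, -0.17616781,  0.0297736 , -0.03635762,
        0.06946231]), 'effort': array([-2.04406467e-05, -4.13335741e+01, -2.32510275e+01,  7.28326058e-02,
        4.21623490e-02, -3.71517115e-05]), 'ee_pos': array([ 238.37500728, -522.73575636,  192.98655078]), 'ee_rot': array([-1.79907173e+02, -2.25037763e-03,  2.45134186e+01]), 'force': array([-0.63253463, -0.36987737,  0.19426776]), 'torque': array([ 0.04638577,  0.02036399, -0.02238837]), 'gripper_force': 0.0, 'gripper_width': 90.90921531559765}
```

View pics/top0.png

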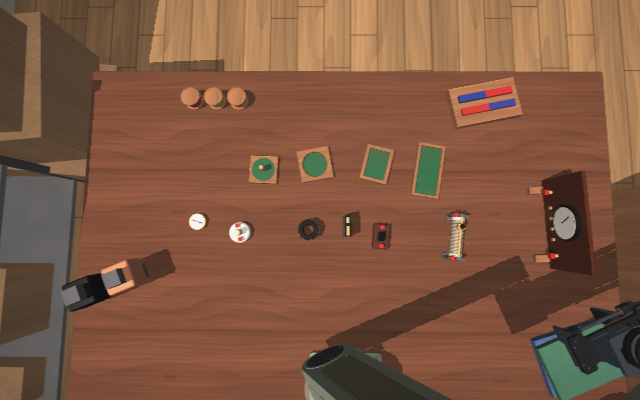

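View pics/side0.png

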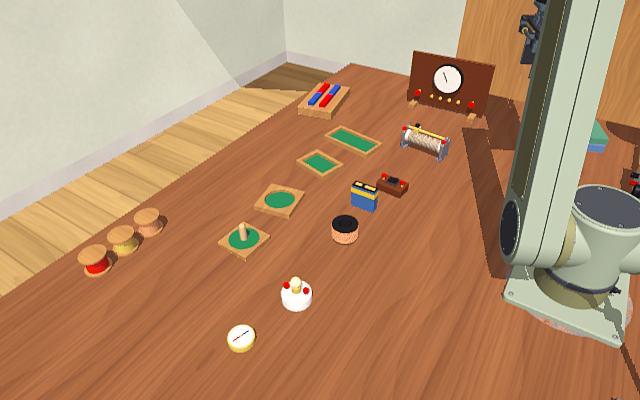

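```bash
python3 - <<'E'
import cv2
i=cv2.imread("pics/top0.png")
for n,x,y in(("a",180,135),("b",330,143)):
    cv2.imwrite(f"pics/top0{n}.png",cv2.resize(i[y:y+120,x:x+160],None,fx=5,fy=5,interpolation=cv2.INTER_CUBIC))
E
```

```text
(no output)
```

View pics/top0a.png

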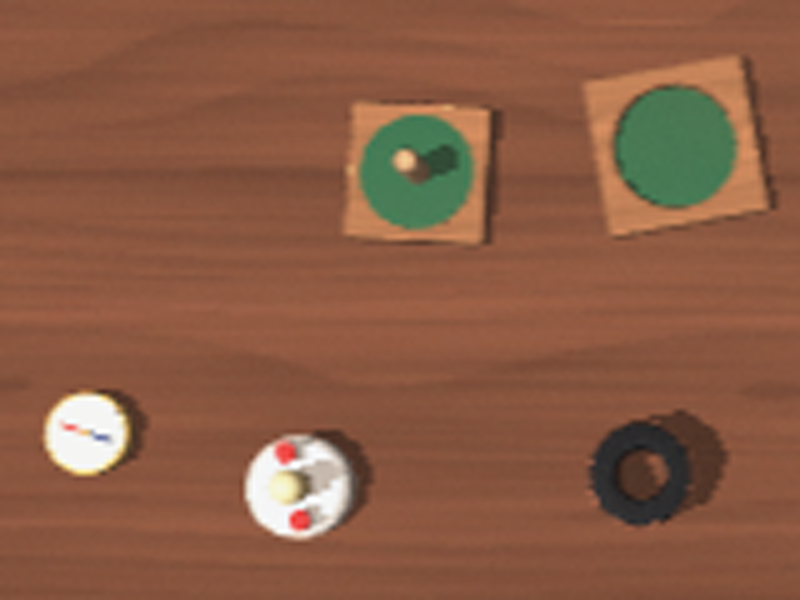

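View pics/top0b.png

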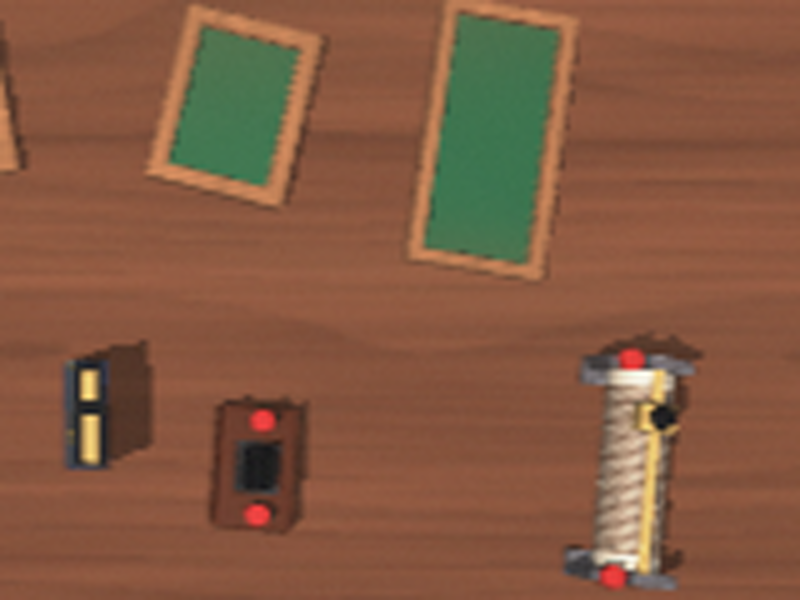

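```bash
cat > h.py <<'E'
import numpy as np
from workcell import env
def ray(cam,u,v,z,m=None):
    m=m or env.camera_model(cam); T=m["camera_from_world"]; R=T[:3,:3]; c=-R.T@T[:3,3]
    d=R.T@np.array([(u-m["cx"])/m["fx"],-(v-m["cy"])/m["fy"],-1])
    return (c+d*(z-c[2])/d[2])[:2]
def proj(cam,p,m=None):
    m=m or env.camera_model(cam); q=m["camera_from_world"]@np.r_[p,1]
    return m["cx"]+m["fx"]*q[0]/-q[2], m["cy"]+m["fy"]*q[1]/q[2]
E
python3 - <<'E'
from h import *
np.set_printoptions(precision=1,suppress=True)
A=(180,135);B=(330,143)
def P(o,u,v,z): return ray("top",(u+.5)/5-.5+o[0],(v+.5)/5-.5+o[1],z)
for n,o,c in(("stand",A,[(355,102),(495,107),(487,243),(344,236)]),("lamptray",A,[(583,83),(744,56),(772,208),(613,237)]),
 ("swtray",B,[(192,5),(323,38),(279,207),(148,173)]),("rhtray",B,[(447,-3),(578,18),(542,279),(410,258)])):
    p=np.array([P(o,*k,14) for k in c]); d=np.roll(p,-1,0)-p
    print(n,p.mean(0),"sides",np.linalg.norm(d,axis=1),"angs",np.degrees(np.arctan2(d[:,1],d[:,0])))
for n,o,u,v,z in(("felt",A,416,171,14),("dowel",A,405,160,54),("lpocket",A,676,146,14),("lampbase",A,299,487,22),("t1",A,286,453,37),("t2",A,300,520,37),("bulb",A,288,488,55),
 ("coil",A,641,472,40),("compass",A,88,433,14),("bat1",B,67,360,65),("bat2",B,107,467,65),("st1",B,263,421,38),("st2",B,257,515,38),("rocker",B,260,467,36),
 ("knob",B,662,417,80),("rt1",B,631,360,70),("rt2",B,614,577,70),("tube",B,632,472,52),("rodA",B,660,375,62),("rodB",B,644,565,62)):
    print(n,P(o,u,v,z))
E
```

```text
stand [631.8 246.3] sides [85.1 83.1 86.3 82.1] angs [-91.8 177.8  87.5  -3. ]
lamptray [648.6  90.9] sides [98.9 94.6 97.1 96. ] angs [ -80.  -169.4  100.8   11.7]
swtray [649.8 -94.3] sides [ 81.4 106.7  80.7 106.5] angs [-104.2  165.    75.6  -14.7]
rhtray [ 631.4 -249. ] sides [ 79.5 160.5  78.9 160.9] angs [-99.1 170.8  81.2  -9. ]
felt [632.2 248.9]
dowel [631.6 248.4]
lpocket [648.4  92. ]
lampbase [442.  311.8]
t1 [461.6 316.5]
t2 [423.  307.1]
bulb [441.4 310.3]
coil [452.2 109.7]
compass [473.  440.8]
bat1 [493.3   9.4]
bat2 [433.4 -13.2]
st1 [ 460.3 -105.2]
st2 [ 406.4 -101.2]
rocker [ 433.8 -103.5]
knob [ 463.5 -318.8]
rt1 [ 495.4 -306.3]
rt2 [ 375.2 -293.2]
tube [ 432.9 -311.4]
rodA [ 487.5 -325.2]
rodB [ 381.4 -312.9]
```

```bash
cat >> h.py <<'E'
def go(x,y,z,yaw):
    "offset to target: spin units, then slide units in the tool frame after the spin"
    s=env.state(); r=s["ee_rot"]; c=s["ee_pos"]; d=(r[2]-yaw+90)%180-90
    a=np.radians(r[2]-d); e=np.array([x,y,z])-c
    print("t",round(s["time_s"],1),"tcp",c.round(1),"rot",r.round(1),"w",round(s["gripper_width"],1),"gf",round(s["gripper_force"],1))
    print("spin %.2f slide"%(d/8),(np.array([np.cos(a)*e[0]+np.sin(a)*e[1],np.sin(a)*e[0]-np.cos(a)*e[1],-e[2]])/30).round(2))
E
python3 -c "
from h import *
go(433.5,-315,200,-6.3)"
```

```text
t 0.1 tcp [ 238.4 -522.7  193. ] rot [-179.9   -0.    24.5] w 90.9 gf 0.0
spin 3.85 slide [ 5.71 -7.6  -0.23]
```

```bash
python3 -m jog '{"jaw":[91,91,91,91,91,91,91,91,91,91],"slide":[[0,0,-0.05],[0,0,-0.05],[0,0,-0.05],[0,0,-0.08],[0.5,-0.7,0],[0.6,-0.8,0],[0.6,-0.8,0],[0.6,-0.8,0],[0.6,-0.8,0],[0.6,-0.8,0]],"spin":[0.96,0.96,0.96,0.97,0,0,0,0,0,0]}' 20
python3 -c "
from h import *
go(433.5,-315,200,-6.3)"
```

```text
time_s: 1.1
ee_pos: [358.9, -393.3, 200.3]
ee_rot: [-180.0, 0.0, -6.3]
force: [0.2, -0.8, 0.3]
gripper_width: 90.7
gripper_force: 0.0
t 1.1 tcp [ 358.9 -393.3  200.3] rot [-180.     0.    -6.3] w 90.7 gf 0.0
spin 0.00 slide [ 2.19 -2.87  0.01]
```

```bash
python3 -m jog '{"jaw":[91,91,91,91,91],"slide":[[0.5,-0.7,0],[0.6,-0.8,0],[0.6,-0.8,0],[0.5,-0.6,0],[0,0,0]],"spin":[0,0,0,0,0]}'
python3 - <<'E'
from h import *
import cv2
go(433.5,-315,200,-6.3)
m=env.camera_model("wrist"); i=env.grab_frame("wrist")[:,:,::-1].copy()
cv2.imwrite("pics/w1.png",i)
import pickle; pickle.dump(m,open("w1.pkl","wb"))
T=m["camera_from_world"]; print("cam",(-T[:3,:3].T@T[:3,3]).round(0))
E
```

```text
time_s: 1.6
ee_pos: [434.9, -313.4, 200.2]
ee_rot: [-179.9, 0.0, -6.1]
force: [-0.1, -0.1, -0.0]
gripper_width: 90.7
gripper_force: 0.0
t 1.6 tcp [ 434.9 -313.4  200.2] rot [-179.9    0.    -6.1] w 90.7 gf 0.0
spin 0.03 slide [-0.04  0.06  0.01]
cam [ 513. -322.  392.]
```

View pics/w1.png

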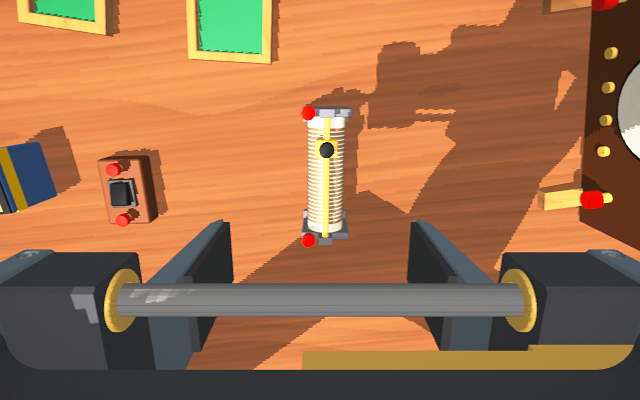

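```bash
python3 - <<'E'
from h import *
import pickle
np.set_printoptions(precision=1,suppress=True)
m=pickle.load(open("w1.pkl","rb"))
for n,u,v,z in(("knob",327,150,80),("rodtop",327,120,62),("rodbot",325,236,62),("tubeL1",308,128,34),("tubeR1",344,128,34),("tubeL",307,200,34),("tubeR",344,200,34),("rt1",308,113,44),("rt2",308,240,44),("sw1",114,170,38),("sw2",123,220,38),("swtop",120,193,36)): print(n,ray("",u,v,z,m))
E
```

```text
knob [ 464.8 -322.8]
rodtop [ 488.8 -325.6]
rodbot [ 377.7 -312.4]
tubeL1 [ 481.1 -306.6]
tubeR1 [ 477.4 -341.7]
tubeL [ 408.1 -297.1]
tubeR [ 404.  -335.2]
rt1 [ 495.8 -308.6]
rt2 [ 367.7 -293.8]
sw1 [ 460.8 -108.9]
sw2 [ 407.9 -104.2]
swtop [ 436.4 -107.4]
```

```bash
python3 -m jog '{"jaw":[91,91,91,91,91,91,91,91],"slide":[[-0.04,0.2,0.3],[0,0,0.9],[0,0,0.9],[0,0,0.9],[0,0,0.9],[0,0,0.9],[0,0,0.8],[0,0,0.57]],"spin":[0.05,0,0,0,0,0,0,0]}' 20
python3 -m jog '{"jaw":[70,50,30,30,30,30,30,30],"slide":[[0,0,0],[0,0,0],[0,0,0],[0,0,0],[0,0,0],[0,0,0],[0,0,0],[0,0,0]],"spin":[0,0,0,0,0,0,0,0]}' 20
```

```text
time_s: 2.45
ee_pos: [429.4, -321.7, 13.2]
ee_rot: [-179.9, 0.2, -6.8]
force: [-0.2, 0.3, -0.0]
gripper_width: 90.9
gripper_force: 0.0
time_s: 3.25
ee_pos: [431.8, -320.1, 15.9]
ee_rot: [-179.9, 0.0, -6.7]
force: [1.0, 4.7, 5.1]
gripper_width: 35.0
gripper_force: 20.1
```

```bash
python3 -m jog '{"jaw":[30,30,30,30,30,30],"slide":[[0,0,0],[0,0,-0.2],[0,0,-0.5],[0,0,-0.6],[0,0,-0.4],[0,0,0]],"spin":[0,0,0,0.15,0.15,0]}' 35
python3 -c "
from h import *
go(628.5,-249,67,-9.1)"
```

```text
time_s: 3.85
ee_pos: [432.5, -322.3, 68.0]
ee_rot: [179.9, -0.2, -9.1]
force: [0.3, 0.2, -5.0]
gripper_width: 34.0
gripper_force: 34.6
t 3.9 tcp [ 432.5 -322.3   68. ] rot [179.9  -0.2  -9.1] w 34.0 gf 34.6
spin 0.00 slide [ 6.06 -3.45  0.03]
```

```bash
python3 -m jog '{"jaw":[30,30,30,30,30,30,30,30,30,30],"slide":[[0.4,-0.25,0],[0.7,-0.4,0],[0.7,-0.4,0],[0.8,-0.45,0],[0.8,-0.45,0],[0.8,-0.45,0],[0.7,-0.4,0],[0.7,-0.4,0],[0.4,-0.25,0],[0,0,0]],"spin":[0,0,0,0,0,0,0,0,0,0]}' 35
python3 - <<'E'
from h import *
import cv2
go(628.5,-249,67,-9.1)
m=env.camera_model("wrist"); cv2.imwrite("pics/w2.png",env.grab_frame("wrist")[:,:,::-1])
import pickle; pickle.dump(m,open("w2.pkl","wb"))
E
```

```text
time_s: 4.85
ee_pos: [627.2, -245.9, 65.1]
ee_rot: [-180.0, 0.0, -9.0]
force: [-0.4, 0.4, -4.1]
gripper_width: 34.5
gripper_force: 34.6
t 4.8 tcp [ 627.2 -245.9   65.1] rot [-180.    0.   -9.] w 34.5 gf 34.6
spin 0.02 slide [ 0.06  0.09 -0.06]
```

View pics/w2.png

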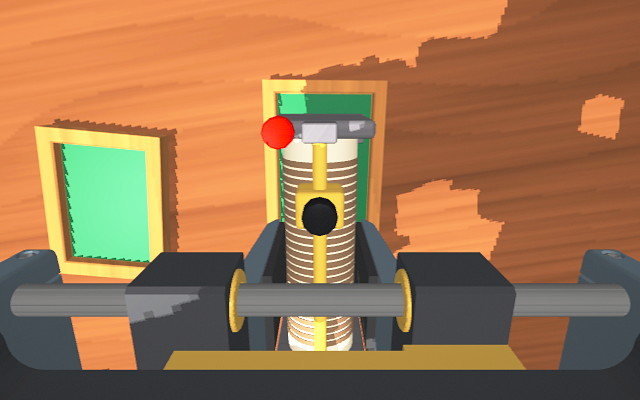

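```bash
python3 - <<'E'
from h import *
import pickle
np.set_printoptions(precision=1,suppress=True)
m=pickle.load(open("w2.pkl","rb"))
a,b=ray("",263,81,14,m),ray("",387,81,14,m); d=b-a; t=np.degrees(np.arctan2(d[1],d[0]))+90
u=np.array([np.cos(np.radians(t)),np.sin(np.radians(t))])
print("far edge",a,b,np.linalg.norm(d),t,"centre",(a+b)/2-81*u)
p=env.state()["ee_rot"][2];w=np.array([np.cos(np.radians(-9)),np.sin(np.radians(-9))])
k=ray("",320,217,129,m); print("knob",k,"rheo centre",k-30*w, "front frame/rod end",ray("",320,145,111,m)-60*w)
for q in((36,125),(176,131),(165,279)): print(ray("",*q,14,m))
E
```

```text
far edge [ 717.5 -223.3] [ 705.2 -301.9] 79.50582598375006 -8.942615159009335 centre [ 631.3 -250. ]
knob [ 660.7 -251.4] rheo centre [ 631.  -246.7] front frame/rod end [ 625.5 -245.8]
[713.6 -69.2]
[ 695.4 -159.8]
[ 590.1 -122.5]
```

```bash
python3 -m jog '{"jaw":[30,30,30,30,30,30,30],"slide":[[0.09,0.12,0],[0,0,0.3],[0,0,0.4],[0,0,0.3],[0,0,0.2],[0,0,0.1],[0,0,0]],"spin":[0,0,0,0,0,0,0]}' 35
python3 -m jog '{"jaw":[30,30,30],"slide":[[0,0,0.05],[0,0,0.05],[0,0,0]],"spin":[0,0,0]}' 35
```

```text
time_s: 5.6
ee_pos: [627.5, -251.2, 26.9]
ee_rot: [-180.0, 0.1, -9.1]
force: [0.4, -0.4, -3.7]
gripper_width: 34.0
gripper_force: 34.6
time_s: 5.9
ee_pos: [627.9, -251.3, 24.7]
ee_rot: [180.0, -0.0, -9.1]
force: [0.7, -0.7, -3.8]
gripper_width: 34.5
gripper_force: 34.6
```

```bash
python3 -m jog '{"jaw":[30,30,30,30],"slide":[[0.03,-0.03,0.03],[0,0,0.04],[0,0,0.02],[0,0,0]],"spin":[0,0,0,0]}' 35
```

```text
time_s: 6.3
ee_pos: [628.9, -250.6, 22.0]
ee_rot: [180.0, -0.0, -9.1]
force: [-0.4, 0.4, -3.6]
gripper_width: 34.5
gripper_force: 34.7
```

```bash
python3 -m jog '{"jaw":[30,30,30,30,30],"slide":[[0,0,0.03],[0,0,0.03],[0,0,0.03],[0,0,0],[0,0,0]],"spin":[0,0,0,0,0]}' 35
```

```text
time_s: 6.8
ee_pos: [629.0, -250.7, 21.9]
ee_rot: [180.0, -0.1, -9.1]
force: [-4.4, 1.4, 9.7]
gripper_width: 34.6
gripper_force: 35.3
```

```bash
python3 -m jog '{"jaw":[37,45,60,80,91,91,91],"slide":[[0,0,-0.02],[0,0,-0.03],[0,0,0],[0,0,0],[0,0,0],[0,0,0],[0,0,0]],"spin":[0,0,0,0,0,0,0]}' 20
python3 -m jog '{"jaw":[91,91,91,91,91,91],"slide":[[0,0,-0.4],[0,0,-0.7],[0,0,-0.8],[0,0,-0.9],[0,0,-0.9],[0,0,-0.5]],"spin":[0,0,0,0,0,0]}' 20
python3 - <<'E'
from h import *
import cv2
go(434,-105.5,134,-4.7)
cv2.imwrite("pics/w3.png",env.grab_frame("wrist")[:,:,::-1])
E
```

```text
time_s: 7.5
ee_pos: [628.9, -250.6, 20.5]
ee_rot: [180.0, 0.0, -9.1]
force: [-0.3, 0.6, -0.6]
gripper_width: 82.2
gripper_force: 0.0
time_s: 8.1
ee_pos: [630.1, -251.1, 150.6]
ee_rot: [179.9, -0.3, -9.1]
force: [0.5, -0.4, 0.8]
gripper_width: 90.6
gripper_force: 0.0
t 8.1 tcp [ 630.1 -251.1  150.6] rot [179.9  -0.3  -9.1] w 90.6 gf 0.0
spin -0.55 slide [-6.91 -4.3   0.55]
```

View pics/w3.png

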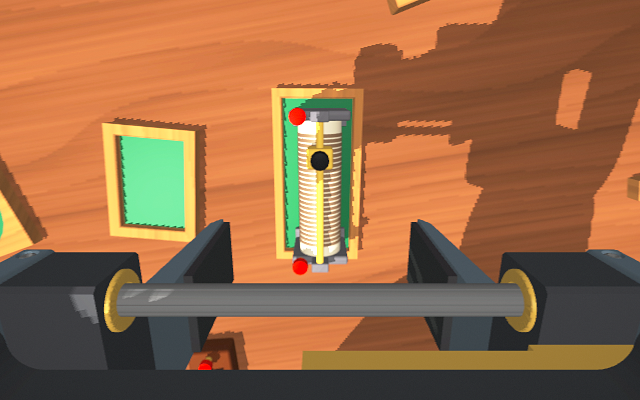

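```bash
python3 -m jog '{"jaw":[91,91,91,91,91,91,91,91,91,91],"slide":[[0,0,0],[-0.7,-0.5,0],[-0.9,-0.55,0],[-0.9,-0.55,0],[-0.9,-0.55,0.05],[-0.9,-0.55,0.1],[-0.9,-0.55,0.1],[-0.9,-0.55,0.1],[-0.8,-0.5,0.1],[0,0,0]],"spin":[-0.55,0,0,0,0,0,0,0,0,0]}' 20
python3 - <<'E'
from h import *
import cv2,pickle
go(434,-105.5,10.5,-4.7)
m=env.camera_model("wrist"); pickle.dump(m,open("w4.pkl","wb"))
cv2.imwrite("pics/w4.png",env.grab_frame("wrist")[:,:,::-1])
E
```

```text
time_s: 9.15
ee_pos: [429.3, -103.2, 132.8]
ee_rot: [-179.9, 0.2, -4.6]
force: [-0.1, 0.0, -0.2]
gripper_width: 91.3
gripper_force: 0.0
t 9.2 tcp [ 429.3 -103.2  132.8] rot [-179.9    0.2   -4.6] w 91.3 gf 0.0
spin 0.01 slide [0.16 0.06 4.08]
```

View pics/w4.png

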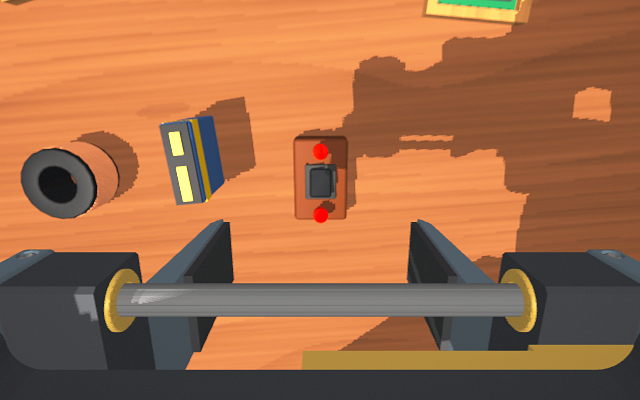

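```bash
python3 - <<'E'
from h import *
import pickle
np.set_printoptions(precision=1,suppress=True)
m=pickle.load(open("w4.pkl","rb"))
for n,u,v,z in(("s1",320.5,151,37),("s2",320.5,215,37),("coil",58.5,182,40),("bore",57.5,183,40),("bat1",161,124,65),("bat2",208,118,65),("bat3",222,186,65),("b4",177,205,65)): print(n,ray("",u,v,z,m))
E
```

```text
s1 [ 462.5 -106.5]
s2 [ 408.5 -102.2]
coil [454.8 107.6]
bore [454.  108.6]
bat1 [495.1   4.2]
bat2 [496.6 -29.7]
bat3 [446.8 -31.8]
b4 [434.8   4.4]
```

```bash
python3 -m jog '{"jaw":[91,91,91,91,91,91,91],"slide":[[0.18,0.03,0.3],[0,0,0.8],[0,0,0.9],[0,0,0.9],[0,0,0.7],[0,0,0.48],[0,0,0]],"spin":[0,0,0,0,0,0,0]}' 15
python3 -m jog '{"jaw":[70,55,40,40,40,40,40],"slide":[[0,0,0],[0,0,0],[0,0,0],[0,0,0],[0,0,0],[0,0,0],[0,0,0]],"spin":[0,0,0,0,0,0,0]}' 15
```

```text
time_s: 9.9
ee_pos: [438.1, -106.8, 8.4]
ee_rot: [-180.0, 0.2, -4.7]
force: [-0.4, 0.3, -0.1]
gripper_width: 90.7
gripper_force: 0.0
time_s: 10.6
ee_pos: [438.5, -106.4, 10.9]
ee_rot: [180.0, -0.0, -4.7]
force: [0.5, -0.2, -0.4]
gripper_width: 40.5
gripper_force: 0.0
```

```bash
python3 - <<'E'
from h import *
import cv2,pickle
go(434,-105.5,10.5,-4.7)
a=env.grab_frame("wrist")[:,:,::-1]
b=env.grab_frame("side")[:,:,::-1]
b=cv2.resize(b[140:260,320:480],(640,480),interpolation=cv2.INTER_CUBIC)
cv2.imwrite("pics/w5.png",np.hstack([cv2.resize(a,(400,250)),cv2.resize(b,(333,250))]))
E
```

```text
t 10.6 tcp [ 438.5 -106.4   10.9] rot [180.   -0.   -4.7] w 40.5 gf 0.0
spin 0.00 slide [-0.15 -0.02  0.01]
```

View pics/w5.png

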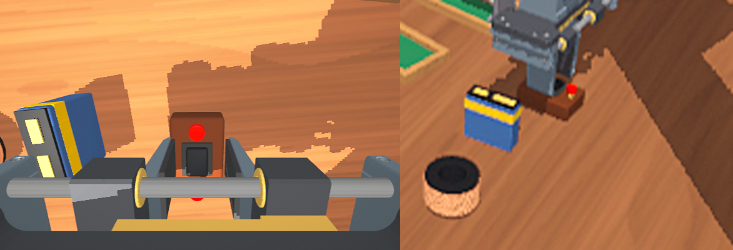

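```bash
python3 -m jog '{"jaw":[36,32,30],"slide":[[0,0,0],[0,0,0],[0,0,0]],"spin":[0,0,0]}' 15
```

```text
time_s: 11.0
ee_pos: [438.4, -106.4, 10.7]
ee_rot: [180.0, 0.0, -4.7]
force: [-0.1, 0.6, 0.2]
gripper_width: 30.4
gripper_force: 0.0
```

```bash
python3 - <<'E'
from h import *
import cv2
a=env.grab_frame("wrist")[:,:,::-1]
b=env.grab_frame("side")[:,:,::-1]
a=cv2.resize(a[150:370,210:430],(440,440),interpolation=cv2.INTER_CUBIC)
b=cv2.resize(b[145:215,375:445],(360,360),interpolation=cv2.INTER_CUBIC)
c=np.zeros((440,800,3),np.uint8); c[:,:440]=a; c[:360,440:]=b
cv2.imwrite("pics/w6.png",c)
E
```

```text
(no output)
```

View pics/w6.png

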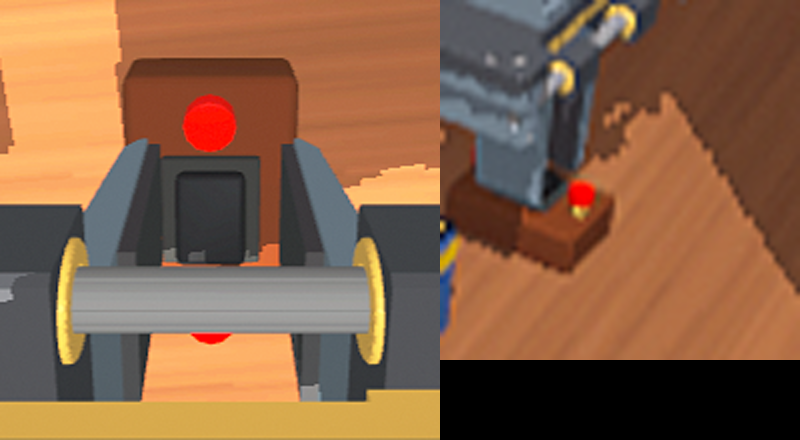

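```bash
python3 - <<'E'
from h import *
from scipy.spatial.transform import Rotation as R
import pickle
m=pickle.load(open("w4.pkl","rb")); T=np.array([429.3,-103.2,132.8]); r=R.from_euler("xyz",[-179.9,.2,-4.6],degrees=True)
for z in(0,-8,-14,-20):
  for x in (16,-16): print(z,x,[np.round(proj("",T+r.apply([x,y,z]),m)) for y in(-45.6,45.6)])
E
```

```text
0 16 [array([238., 209.]), array([401., 209.])]
0 -16 [array([241., 261.]), array([398., 261.])]
-8 16 [array([235., 214.]), array([404., 214.])]
-8 -16 [array([238., 268.]), array([401., 268.])]
-14 16 [array([232., 218.]), array([407., 218.])]
-14 -16 [array([236., 273.]), array([403., 273.])]
-20 16 [array([229., 222.]), array([410., 221.])]
-20 -16 [array([234., 278.]), array([406., 278.])]
```

```bash
python3 -m jog '{"jaw":[50,70,91,91,91,91,91,91,91],"slide":[[0,0,-0.1],[-0.1,-0.05,0],[0,0,0],[0,0,0],[0,0,0.2],[0,0,0.2],[0,0,0.2],[0,0,0.02],[0,0,0]],"spin":[0,0,0,0,0,0,0,0,0]}' 15
python3 -m jog '{"jaw":[70,55,40,40,40,40,40],"slide":[[0,0,0],[0,0,0],[0,0,0],[0,0,0],[0,0,0],[0,0,0],[0,0,0]],"spin":[0,0,0,0,0,0,0]}' 15
```

```text
time_s: 12.0
ee_pos: [435.3, -104.7, -5.3]
ee_rot: [-180.0, 0.1, -4.7]
force: [0.5, -0.4, 0.4]
gripper_width: 90.9
gripper_force: 0.0
time_s: 12.7
ee_pos: [435.6, -104.7, -4.8]
ee_rot: [180.0, -0.0, -4.7]
force: [0.4, -0.2, 0.4]
gripper_width: 45.6
gripper_force: 15.0
```

```bash
python3 -m jog '{"jaw":[40,40,40,40,40,40,40],"slide":[[0,0,0],[0,0,-0.3],[0,0,-0.6],[0,0,-0.7],[0,0,-0.4],[0,0,0],[0,0,0]],"spin":[0,0,0,0,0.62,0.62,0]}' 25
python3 -c "
from h import *
go(650,-94.3,55,-14.6)"
```

```text
time_s: 13.4
ee_pos: [435.7, -104.8, 56.0]
ee_rot: [180.0, -0.1, -14.6]
force: [-0.4, 0.4, -0.5]
gripper_width: 45.7
gripper_force: 25.0
t 13.4 tcp [ 435.7 -104.8   56. ] rot [ 1.80e+02 -1.00e-01 -1.46e+01] w 45.7 gf 25.0
spin 0.00 slide [ 6.82 -2.14  0.03]
```

```bash
python3 -m jog '{"jaw":[40,40,40,40,40,40,40,40,40,40],"slide":[[0.5,-0.15,0],[0.8,-0.25,0],[0.8,-0.25,0],[0.8,-0.25,0],[0.8,-0.25,0],[0.8,-0.25,0],[0.8,-0.25,0],[0.8,-0.25,0],[0.7,-0.24,0],[0,0,0]],"spin":[0,0,0,0,0,0,0,0,0,0]}' 25
python3 - <<'E'
from h import *
import cv2,pickle
go(650,-94.3,55,-14.6)
m=env.camera_model("wrist"); pickle.dump(m,open("w7.pkl","wb"))
a=env.grab_frame("wrist")[:,:,::-1]
b=env.grab_frame("top")[:,:,::-1]; cv2.imwrite("pics/top7.png",b)
cv2.imwrite("pics/w7.png",a)
E
```

```text
time_s: 14.4
ee_pos: [651.6, -93.8, 54.5]
ee_rot: [-180.0, -0.1, -14.5]
force: [-0.7, 0.9, -0.8]
gripper_width: 45.7
gripper_force: 25.0
t 14.4 tcp [651.6 -93.8  54.5] rot [-1.80e+02 -1.00e-01 -1.45e+01] w 45.7 gf 25.0
spin 0.02 slide [-0.05  0.03 -0.02]
```

View pics/w7.png

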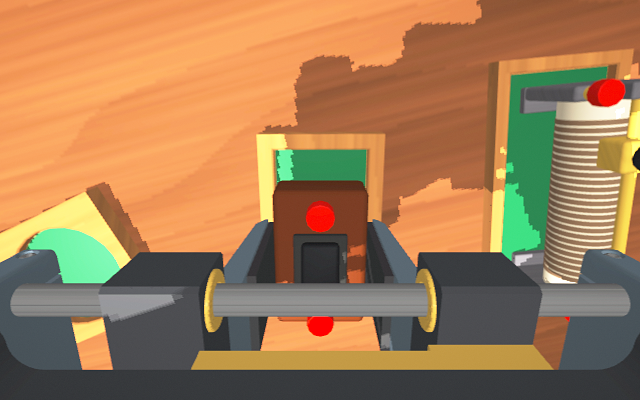

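```bash
python3 - <<'E'
from h import *
import pickle
np.set_printoptions(precision=1,suppress=True)
m=pickle.load(open("w7.pkl","rb"))
a,b=ray("",257,135,14,m),ray("",385,134,14,m); d=b-a; t=np.degrees(np.arctan2(d[1],d[0]))+90
u=np.array([np.cos(np.radians(t)),np.sin(np.radians(t))])
print("far edge",a,b,np.linalg.norm(d),t,"centre",(a+b)/2-54*u)
p,q=ray("",320,215,96.5,m),ray("",320,323,96.5,m);print(p,q,(p+q)/2,np.linalg.norm(p-q))
E
```

```text
far edge [712.5 -68.2] [ 692.7 -147.5] 81.73685624888984 -14.000047978071677 centre [650.2 -94.8]
[ 677.6 -100.8] [624.6 -87.1] [651.1 -93.9] 54.75256086141655
```

```bash
python3 -m jog '{"jaw":[40,40,40,40,40,40,40],"slide":[[-0.03,0.03,0.2],[0,0,0.5],[0,0,0.5],[0,0,0.3],[0,0,0.15],[0,0,0],[0,0,0]],"spin":[0,0,0,0,0,0,0]}' 25
python3 -m jog '{"jaw":[40,40,40,40,40],"slide":[[0,0,0.04],[0,0,0.04],[0,0,0.04],[0,0,0],[0,0,0]],"spin":[0,0,0,0,0]}' 25
```

```text
time_s: 15.2
ee_pos: [648.3, -94.8, 6.2]
ee_rot: [-180.0, -0.1, -14.6]
force: [-0.1, 1.0, -1.2]
gripper_width: 45.7
gripper_force: 25.0
time_s: 15.7
ee_pos: [648.1, -94.7, 2.1]
ee_rot: [180.0, -0.0, -14.6]
force: [-0.3, 1.1, -0.5]
gripper_width: 46.0
gripper_force: 25.0
```

```bash
python3 -m jog '{"jaw":[40,40,40,40,40],"slide":[[0.05,0,0.03],[0,0,0.03],[0,0,0.02],[0,0,0],[0,0,0]],"spin":[0,0,0,0,0]}' 25
```

```text
time_s: 16.2
ee_pos: [649.6, -95.1, 1.2]
ee_rot: [180.0, -0.0, -14.6]
force: [-3.1, 0.6, 7.1]
gripper_width: 46.2
gripper_force: 25.0
```

```bash
python3 -m jog '{"jaw":[48,56,70,91,91,91],"slide":[[0,0,-0.02],[0,0,0],[0,0,0],[0,0,0],[0,0,0],[0,0,0]],"spin":[0,0,0,0,0,0]}' 15
python3 -m jog '{"jaw":[91,91,91,91,91,91],"slide":[[0,0,-0.4],[0,0,-0.8],[0,0,-0.9],[0,0,-0.9],[0,0,-0.9],[0,0,-0.5]],"spin":[0,0,0,-0.6,-0.6,-0.63]}' 20
python3 -c "
from h import *
go(453.5,108.7,125,0)"
```

```text
time_s: 16.8
ee_pos: [649.5, -95.1, 0.1]
ee_rot: [180.0, 0.0, -14.6]
force: [-0.3, -0.2, 0.2]
gripper_width: 84.8
gripper_force: 0.0
time_s: 17.4
ee_pos: [650.8, -95.3, 136.1]
ee_rot: [179.9, -0.3, 0.2]
force: [0.7, -0.4, -0.7]
gripper_width: 90.7
gripper_force: 0.0
t 17.4 tcp [650.8 -95.3 136.1] rot [179.9  -0.3   0.2] w 90.7 gf 0.0
spin 0.03 slide [-6.58 -6.8   0.37]
```

```bash
python3 -m jog '{"jaw":[91,91,91,91,91,91,91,91,91,91],"slide":[[-0.5,-0.5,0],[-0.8,-0.8,0],[-0.8,-0.8,0],[-0.8,-0.8,0],[-0.8,-0.8,0],[-0.8,-0.8,0],[-0.8,-0.8,0],[-0.8,-0.8,0],[-0.5,-0.7,0],[0,0,0]],"spin":[0,0,0,0,0,0,0,0,0,0]}' 20
python3 - <<'E'
from h import *
import cv2,pickle
go(453.5,108.7,-5,0)
m=env.camera_model("wrist"); pickle.dump(m,open("w8.pkl","wb"))
cv2.imwrite("pics/w8.png",env.grab_frame("wrist")[:,:,::-1])
E
```

```text
time_s: 18.4
ee_pos: [449.7, 110.5, 133.2]
ee_rot: [-180.0, -0.0, 0.2]
force: [0.4, -0.7, -0.1]
gripper_width: 91.1
gripper_force: 0.0
t 18.4 tcp [449.7 110.5 133.2] rot [-180.    -0.     0.2] w 91.1 gf 0.0
spin 0.03 slide [0.13 0.06 4.61]
```

View pics/w8.png

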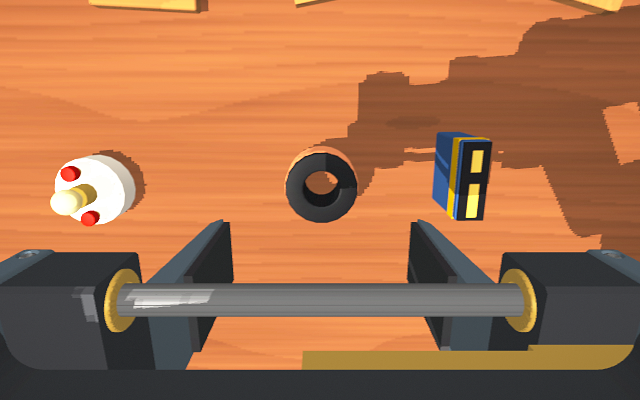

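```bash
python3 - <<'E'
from h import *
import pickle
np.set_printoptions(precision=1,suppress=True)
m=pickle.load(open("w8.pkl","rb"))
print(ray("",322,187,40,m)); a,b=ray("",70,173,36,m),ray("",90,218,36,m); print(a,b,(a+b)/2,np.linalg.norm(a-b))
E
```

```text
[454.2 108.7]
[464.2 315.1] [425.2 305.4] [444.7 310.2] 40.15449117653556
```

```bash
python3 -m jog '{"jaw":[91,91,91,91,91,91,91,91],"slide":[[0.1,0.05,0.3],[0,0,0.8],[0,0,0.9],[0,0,0.9],[0,0,0.8],[0,0,0.6],[0,0,0.31],[0,0,0]],"spin":[0,0,0,0,0,0,0,0]}' 20
python3 -m jog '{"jaw":[75,65,55,55,55,55],"slide":[[0,0,0],[0,0,0],[0,0,0],[0,0,0],[0,0,0],[0,0,0]],"spin":[0,0,0,0,0,0]}' 20
```

```text
time_s: 19.25
ee_pos: [454.2, 106.4, -7.4]
ee_rot: [180.0, 0.2, -0.0]
force: [-0.2, 0.8, -0.2]
gripper_width: 91.2
gripper_force: 0.0
time_s: 19.85
ee_pos: [454.9, 107.7, -5.4]
ee_rot: [-180.0, -0.1, 0.0]
force: [-1.0, 2.3, 5.8]
gripper_width: 59.4
gripper_force: 20.0
```

```bash
python3 -m jog '{"jaw":[55,55,55,55,55,55,55],"slide":[[0,0,0],[0,0,-0.3],[0,0,-0.6],[0,0,-0.7],[0,0,-0.7],[0,0,-0.2],[0,0,0]],"spin":[0,0,0,0,0,0,0]}' 35
python3 -c "
from h import *
go(632.5,248,70,0)"
```

```text
time_s: 20.55
ee_pos: [454.6, 107.2, 69.4]
ee_rot: [180.0, -0.1, 0.0]
force: [0.5, 0.0, -3.0]
gripper_width: 59.0
gripper_force: 35.0
t 20.6 tcp [454.6 107.2  69.4] rot [ 1.8e+02 -1.0e-01  0.0e+00] w 59.0 gf 35.0
spin 0.01 slide [ 5.93 -4.69 -0.02]
```

Slide up to short of the stand to get a view with the dowel still ahead.

```bash
python3 -m jog '{"jaw":[55,55,55,55,55,55,55,55],"slide":[[0.4,-0.35,0],[0.7,-0.6,-0.1],[0.7,-0.7,-0.1],[0.7,-0.7,0],[0.7,-0.7,0],[0.7,-0.7,0],[0.3,-0.7,0],[0,-0.24,0]],"spin":[0,0,0,0,0,0,0,0]}' 35
python3 - <<'E'
from h import *
import cv2,pickle
env.grab_frame("wrist");env.grab_frame("wrist")
go(632.5,248,75,0)
m=env.camera_model("wrist"); pickle.dump(m,open("w9.pkl","wb"))
a=env.grab_frame("wrist")[:,:,::-1]
b=env.grab_frame("top")[:,:,::-1]; b=cv2.resize(b[100:260,200:480],(560,320),interpolation=cv2.INTER_CUBIC)
c=cv2.resize(a[60:260,200:440],(640,533)) # far part
cv2.imwrite("pics/top9.png",b)
cv2.imwrite("pics/w9.png",c)
E
```

```text
time_s: 21.35
ee_pos: [580.6, 249.5, 72.6]
ee_rot: [180.0, 0.1, 0.1]
force: [0.2, -0.2, -2.3]
gripper_width: 59.3
gripper_force: 35.0
t 21.4 tcp [578.9 248.2  73. ] rot [1.799e+02 2.000e-01 1.000e-01] w 59.0 gf 35.0
spin 0.01 slide [ 1.79  0.01 -0.07]
```

View pics/w9.png

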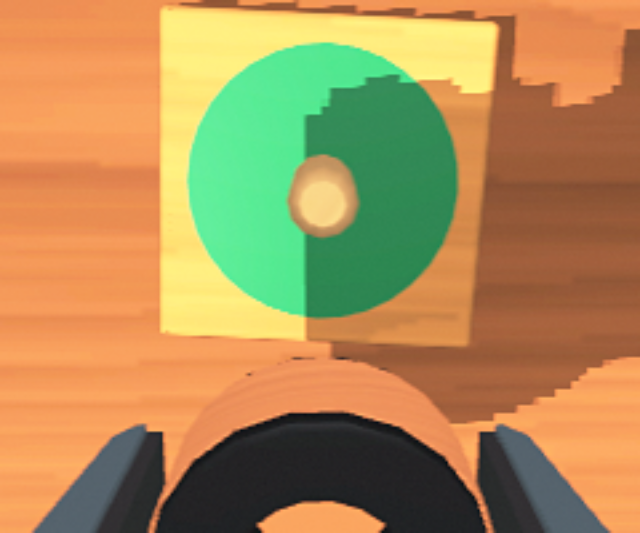

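```bash
python3 - <<'E'
from h import *
import pickle
np.set_printoptions(precision=1,suppress=True)
m=pickle.load(open("w9.pkl","rb"))
print(ray("",321.5,136.5,54,m),ray("",321.1,127.5,14,m),"coil c",ray("",321,214.5,118.4,m)-[30.5,0])
E
```

```text
[633.  247.3] [634.3 247.3] coil c [577.  247.8]
```

```bash
python3 -m jog '{"jaw":[55,55,55,55,55],"slide":[[0.5,0,0],[0.7,0,0],[0.5,0,0],[0.14,0,0],[0,0,0]],"spin":[0,0,0,0,0]}' 35
python3 -m jog '{"jaw":[55,55,55],"slide":[[0,0,0.2],[0,0,0.2],[0,0,0]],"spin":[0,0,0]}' 35
```

```text
time_s: 22.05
ee_pos: [635.1, 247.1, 74.6]
ee_rot: [180.0, 0.1, -0.0]
force: [0.3, -0.4, -3.1]
gripper_width: 59.3
gripper_force: 35.0
time_s: 22.35
ee_pos: [633.8, 247.7, 61.5]
ee_rot: [179.9, 0.2, 0.0]
force: [-0.8, -0.5, -3.7]
gripper_width: 59.1
gripper_force: 35.0
```

```bash
python3 -m jog '{"jaw":[55,55,55,55,55],"slide":[[0,0,0.2],[0,0,0.3],[0,0,0.3],[0,0,0.2],[0,0,0]],"spin":[0,0,0,0,0]}' 35
python3 -m jog '{"jaw":[55,55,55,55,55],"slide":[[0,0,0.2],[0,0,0.2],[0,0,0.1],[0,0,0.05],[0,0,0]],"spin":[0,0,0,0,0]}' 35
```

```text
time_s: 22.85
ee_pos: [634.5, 247.8, 31.2]
ee_rot: [179.9, 0.2, 0.0]
force: [0.7, -0.1, -3.2]
gripper_width: 59.1
gripper_force: 35.0
time_s: 23.35
ee_pos: [635.4, 248.1, 16.2]
ee_rot: [180.0, 0.0, 0.0]
force: [-0.7, 0.7, -2.8]
gripper_width: 59.1
gripper_force: 35.0
```

```bash
python3 -m jog '{"jaw":[55,55,55,55,55],"slide":[[-0.04,0,0.1],[0,0,0.05],[0,0,0.04],[0,0,0],[0,0,0]],"spin":[0,0,0,0,0]}' 35
python3 -m jog '{"jaw":[55,55,55,55],"slide":[[0,0,0.03],[0,0,0.03],[0,0,0],[0,0,0]],"spin":[0,0,0,0]}' 35
```

```text
time_s: 23.85
ee_pos: [634.4, 248.1, 10.8]
ee_rot: [180.0, -0.0, 0.0]
force: [0.2, -0.5, -3.4]
gripper_width: 59.0
gripper_force: 35.0
time_s: 24.25
ee_pos: [634.3, 248.1, 8.9]
ee_rot: [180.0, 0.0, 0.0]
force: [0.6, -0.2, -3.5]
gripper_width: 59.1
gripper_force: 35.0
```

```bash
python3 -m jog '{"jaw":[55,55,55,55],"slide":[[0,0,0.03],[0,0,0.03],[0,0,0],[0,0,0]],"spin":[0,0,0,0]}' 35
```

```text
time_s: 24.65
ee_pos: [634.5, 248.1, 8.7]
ee_rot: [-180.0, -0.0, 0.0]
force: [-3.0, -0.3, 4.1]
gripper_width: 59.6
gripper_force: 35.0
```

```bash
python3 -m jog '{"jaw":[62,70,80,91,91],"slide":[[0,0,-0.02],[0,0,0],[0,0,0],[0,0,0],[0,0,0]],"spin":[0,0,0,0,0]}' 15
python3 -m jog '{"jaw":[91,91,91,91,91,91],"slide":[[0,0,-0.4],[0,0,-0.8],[0,0,-0.9],[0,0,-0.9],[0,0,-0.9],[0,0,-0.4]],"spin":[0,0,0,-0.6,-0.6,-0.5]}' 20
python3 -c "
from h import *
go(443.3,311,120,13.7)"
```

```text
time_s: 25.15
ee_pos: [634.3, 248.1, 7.6]
ee_rot: [180.0, 0.0, 0.0]
force: [-0.8, -0.4, -0.2]
gripper_width: 89.9
gripper_force: 0.0
time_s: 25.75
ee_pos: [635.9, 248.7, 141.1]
ee_rot: [-180.0, -0.3, 13.8]
force: [0.6, 0.1, -0.1]
gripper_width: 91.0
gripper_force: 0.0
t 25.8 tcp [635.9 248.7 141.1] rot [-180.    -0.3   13.8] w 91.0 gf 0.0
spin 0.01 slide [-5.74 -3.54  0.7 ]
```

```bash
python3 -m jog '{"jaw":[91,91,91,91,91,91,91,91,91],"slide":[[-0.5,-0.3,0.1],[-0.8,-0.5,0.1],[-0.8,-0.5,0.1],[-0.8,-0.5,0.1],[-0.8,-0.5,0.1],[-0.8,-0.5,0.1],[-0.8,-0.5,0.1],[-0.44,-0.24,0],[0,0,0]],"spin":[0,0,0,0,0,0,0,0,0]}' 20
python3 - <<'E'
from h import *
import cv2,pickle
np.set_printoptions(precision=1,suppress=True)
go(443.3,311,-5,13.7)
m=env.camera_model("wrist")
a=env.grab_frame("wrist"); cv2.imwrite("pics/w10.png",a[:,:,::-1])
h=cv2.cvtColor(a,cv2.COLOR_RGB2HSV)
red=(((h[...,0]<6)|(h[...,0]>174))&(h[...,1]>200)&(h[...,2]>100)).astype(np.uint8); red[260:]=0
n,_,s,c=cv2.connectedComponentsWithStats(red)
for i in range(1,n):
    if s[i,4]>20: print("red",c[i],s[i,4],ray("",*c[i],35,m))
w=((h[...,1]<60)&(h[...,2]>170)).astype(np.uint8); w[260:]=0
n,_,s,c=cv2.connectedComponentsWithStats(w)
for i in range(1,n):
    if s[i,4]>100: print("white",s[i],c[i],ray("",s[i,0]+s[i,2]/2,s[i,1]+s[i,3]/2,18,m))
E
```

```text
time_s: 26.65
ee_pos: [440.8, 311.1, 116.6]
ee_rot: [-180.0, -0.0, 13.7]
force: [-0.0, -0.5, 0.1]
gripper_width: 91.2
gripper_force: 0.0
t 26.6 tcp [440.8 311.1 116.6] rot [-180.    -0.    13.7] w 91.2 gf 0.0
spin 0.01 slide [0.1 0.  4. ]
red [158.7 105. ] 35 [480.5 442.7]
red [318.8 166.7] 188 [463.7 317.4]
red [319.  217.1] 159 [423.8 307.5]
white [ 142   82   57   58 2438] [169.9 110.9] [475.8 440.1]
white [ 283  148   73   73 3517] [318.4 184.6] [445.9 312.5]
```

```bash
python3 -m jog '{"jaw":[91,91,91,91,91,91,91],"slide":[[0.1,0,0.3],[0,0,0.8],[0,0,0.9],[0,0,0.9],[0,0,0.8],[0,0,0.4],[0,0,0]],"spin":[0,0,0,0,0,0,0]}' 15
python3 -m jog '{"jaw":[75,65,55,50,50,50],"slide":[[0,0,0.02],[0,0,0],[0,0,0],[0,0,0],[0,0,0],[0,0,0]],"spin":[0,0,0,0,0,0]}' 15
```

```text
time_s: 27.4
ee_pos: [444.7, 310.4, -9.3]
ee_rot: [179.9, 0.2, 13.6]
force: [-0.5, 0.1, -0.6]
gripper_width: 91.0
gripper_force: 0.0
time_s: 28.0
ee_pos: [445.3, 311.9, -7.1]
ee_rot: [-180.0, -0.1, 13.6]
force: [-0.6, -0.1, 5.0]
gripper_width: 59.1
gripper_force: 15.0
```

```bash
python3 -m jog '{"jaw":[50,50,50,50,50,50,50],"slide":[[0,0,0],[0,0,-0.3],[0,0,-0.6],[0,0,-0.7],[0,0,-0.5],[0,0,-0.1],[0,0,0]],"spin":[0,0,0,0,0,0,0]}' 25
python3 -c "
from h import *
go(649.7,91.3,58,13.6)"
```

```text
time_s: 28.7
ee_pos: [444.9, 311.4, 58.4]
ee_rot: [-180.0, -0.0, 13.6]
force: [0.3, 0.7, -0.8]
gripper_width: 58.8
gripper_force: 25.0
t 28.7 tcp [444.9 311.4  58.4] rot [-180.    -0.    13.6] w 58.8 gf 25.0
spin 0.00 slide [4.91 8.74 0.01]
```

```bash
python3 -m jog '{"jaw":[50,50,50,50,50,50,50,50,50,50],"slide":[[0.25,0.4,0],[0.4,0.7,0],[0.5,0.9,0],[0.5,0.9,0],[0.5,0.9,0],[0.5,0.9,0],[0.5,0.9,0],[0.5,0.9,0],[0.5,0.9,0],[0.4,0.7,0]],"spin":[0,0,0,0,0,0,0,0,0,0]}' 25
python3 -m jog '{"jaw":[50,50,50],"slide":[[0.3,0.5,0],[0.06,0.14,0],[0,0,0]],"spin":[0,0,0]}' 25
python3 - <<'E'
from h import *
import cv2
np.set_printoptions(precision=1,suppress=True)
go(649.7,91.3,58,13.6)
m=env.camera_model("wrist")
a=env.grab_frame("wrist"); cv2.imwrite("pics/w11.png",a[:,:,::-1])
h=cv2.cvtColor(a,cv2.COLOR_RGB2HSV)
red=(((h[...,0]<6)|(h[...,0]>174))&(h[...,1]>200)&(h[...,2]>100)).astype(np.uint8)
n,_,s,c=cv2.connectedComponentsWithStats(red)
for i in range(1,n):
    if s[i,4]>20: print("red",c[i],s[i,4],ray("",*c[i],35+65.5,m))
E
```

```text
time_s: 29.7
ee_pos: [635.5, 104.7, 56.6]
ee_rot: [180.0, 0.1, 13.6]
force: [-0.2, 0.2, 0.3]
gripper_width: 58.5
gripper_force: 25.0
time_s: 30.0
ee_pos: [649.4, 90.8, 57.3]
ee_rot: [-180.0, 0.1, 13.6]
force: [-0.5, -0.8, -1.4]
gripper_width: 58.9
gripper_force: 25.0
t 30.0 tcp [649.4  90.8  57.3] rot [-180.     0.1   13.6] w 58.9 gf 25.0
spin -0.00 slide [ 0. -0. -0.]
red [319.6 232. ] 676 [668.4  95.4]
red [628.8 251.6] 189 [691.9 -41.5]
red [320.1 320.2] 166 [624.8  84.6]
red [566.6 323.9] 22 [650.5 -30.2]
```

```bash
python3 -m jog '{"jaw":[50,50,50,50,50,50,50],"slide":[[0,-0.03,0.2],[0,0,0.5],[0,0,0.5],[0,0,0.3],[0,0,0.2],[0,0,0.1],[0,0,0]],"spin":[0,0,0,0,0,0,0]}' 25
python3 -m jog '{"jaw":[50,50,50,50],"slide":[[0,0,0.04],[0,0,0.03],[0,0,0],[0,0,0]],"spin":[0,0,0,0]}' 25
```

```text
time_s: 30.75
ee_pos: [649.5, 92.5, 4.0]
ee_rot: [180.0, 0.0, 13.6]
force: [-0.5, 0.5, -0.8]
gripper_width: 58.5
gripper_force: 25.0
time_s: 31.15
ee_pos: [649.7, 92.2, 2.3]
ee_rot: [180.0, -0.0, 13.6]
force: [0.2, 0.7, -0.5]
gripper_width: 58.8
gripper_force: 25.0
```

```bash
python3 -m jog '{"jaw":[50,50,50,50],"slide":[[0,0,0.05],[0,0,0.04],[0,0,0],[0,0,0]],"spin":[0,0,0,0]}' 25
python3 -m jog '{"jaw":[50,50,50,50],"slide":[[0,0,0.03],[0,0,0.03],[0,0,0],[0,0,0]],"spin":[0,0,0,0]}' 25
```

```text
time_s: 31.55
ee_pos: [649.5, 92.2, -0.7]
ee_rot: [180.0, 0.0, 13.6]
force: [-0.4, -0.1, -0.8]
gripper_width: 58.7
gripper_force: 25.0
time_s: 31.95
ee_pos: [649.7, 92.2, -1.0]
ee_rot: [180.0, -0.0, 13.6]
force: [-1.6, -0.4, 6.6]
gripper_width: 58.8
gripper_force: 25.0
```

Seated. Release, rise, retreat clear of the views.

```bash
python3 -m jog '{"jaw":[62,70,80,91,91],"slide":[[0,0,-0.02],[0,0,0],[0,0,0],[0,0,0],[0,0,0]],"spin":[0,0,0,0,0]}' 15
python3 -m jog '{"jaw":[91,91,91,91,91,91,91],"slide":[[0,0,-0.4],[0,0,-0.8],[0,0,-0.9],[0,0,-0.9],[0,0,-0.9],[0,0,-0.9],[0,0,-0.4]],"spin":[0,0,0,0,0,0,0]}' 20
python3 -m jog '{"jaw":[91,91,91,91,91,91,91,91,91,91],"slide":[[-0.5,0,0],[-0.9,0,0],[-0.9,0,0],[-0.9,0,0],[-0.9,0,0],[-0.9,0,0],[-0.9,0,0],[-0.9,0,0],[-0.6,0,0],[0,0,0]],"spin":[0,0,0,0,0,0,0,0,0,0]}'
python3 - <<'E'
from h import *
import cv2
go(400,0,300,0)
a=env.grab_frame("top")[:,:,::-1];b=env.grab_frame("side")[:,:,::-1]
a=cv2.resize(a[130:260,180:480],(800,347),interpolation=cv2.INTER_CUBIC)
b=cv2.resize(b[100:260,200:480],(440,251),interpolation=cv2.INTER_CUBIC)
c=np.zeros((600,800,3),np.uint8);c[:347]=a;c[348:599,:440]=b
cv2.imwrite("pics/end.png",c)
E
```

```text
time_s: 32.45
ee_pos: [649.5, 92.2, -2.1]
ee_rot: [180.0, 0.0, 13.6]
force: [1.0, -0.8, 0.3]
gripper_width: 89.9
gripper_force: 0.0
time_s: 33.15
ee_pos: [651.1, 92.4, 158.1]
ee_rot: [180.0, -0.3, 13.6]
force: [0.8, 0.4, -0.2]
gripper_width: 90.9
gripper_force: 0.0
time_s: 34.15
ee_pos: [431.4, 39.5, 154.1]
ee_rot: [-180.0, 0.1, 13.6]
force: [1.0, -0.5, 0.3]
gripper_width: 91.0
gripper_force: 0.0
t 34.1 tcp [431.4  39.5 154.1] rot [-1.80e+02  1.00e-01  1.36e+01] w 91.0 gf 0.0
spin 1.70 slide [-1.05  1.32 -4.86]
```

View pics/end.png

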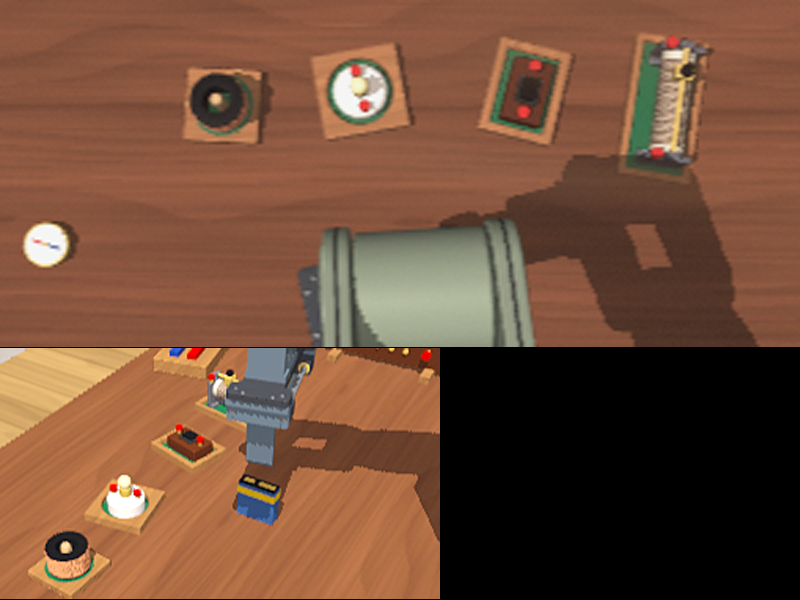

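```bash
python3 - <<'E'
from h import *
import cv2
np.set_printoptions(precision=1,suppress=True)
def reds(i):
    h=cv2.cvtColor(i,cv2.COLOR_BGR2HSV); r=(((h[...,0]<6)|(h[...,0]>174))&(h[...,1]>190)&(h[...,2]>120)).astype(np.uint8)
    n,_,s,c=cv2.connectedComponentsWithStats(r)
    return [c[k] for k in range(1,n) if s[k,4]>5 and 340<c[k][0]<480 and 140<c[k][1]<270]
n=env.grab_frame("top")[:,:,::-1].copy(); cv2.imwrite("pics/end2.png",n)
for nm,i,z in(("start",cv2.imread("pics/top0.png"),0),("end",n,6)):
    for c in reds(i): print(nm,c,[ray("top",*c,k+z) for k in(38,44,60)])
print("knob end",ray("top",438,156.2,86),"tray (631.3,-249.5)")
E
```

```text
knob end [ 658.2 -255.8] tray (631.3,-249.5)
```

```bash
python3 - <<'E'
from h import *
np.set_printoptions(precision=1,suppress=True)
def f(a,b,z):
    p,q=ray("top",*a,z),ray("top",*b,z); return (p+q)/2,np.degrees(np.arctan2(*(p-q)[::-1])),np.linalg.norm(p-q)
B=lambda u,v:((u+.5)/5-.5+330,(v+.5)/5-.5+143)
for z in(44,60):
    print(f(B(631,360),B(614,577),z),f((432.75,145.75),(426.4,187.4),z+6))
    E
E
python3 - <<'E'
E
```

```text
(array([ 435.1, -309. ]), np.float64(-6.209914882165858), np.float64(124.02359926071821)) (array([ 635.5, -242.2]), np.float64(-9.818587969944046), np.float64(124.41084961889557))Traceback (most recent call last):
  File "<stdin>", line 8, in <module>
NameError: name 'E' is not defined
```

```bash
python3 -c "
from workcell import env
print(env.job_done())"
```

```text
the job is handed in; nothing more can be done
None
```

I've handed the job in: the rheostat, coil, lamp holder and switch are each set down in their own blocks and let go, about 34 s in. I never touched the battery or compass. The final picture shows all four in place, with the rheostat about 3 mm off centre, but the hand-in returned no verdict.

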